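Fit a bayonet filter cartridge in the bench air cleaner

TASK

Get the air cleaner ready for work: take the dust cap out of its tilted filter port and lay it on the free bench or in the cardboard tray, well clear of the cleaner, then fit the filter cartridge (the one with two side lugs) from the tray: push it in against the spring, turn it a quarter clockwise, and let it click up fully home. Leave the canister, the little carton and the bottle standing where they are, and drop nothing.

Things in the scene. Friction and masses are not known exactly. Their poses are not given: they have to be found in the camera images.
- port: Mouth of the air cleaner's round filter port, at the top of a white barrel 110 mm wide. Origin: centre of the mouth, at the top of its grey ring, 135 mm above the bench. z points out along the port's axis, leaning 32 deg from vertical to the cleaner's front; x runs along the line of the two open entry slots. Bore 63 mm wide. Fixed.
- port_slot (a point): Middle of the open entry slot at port +x, 40 mm from the axis, at the ring's top; its twin is at -x. Slots are 20 mm wide and reach 47 mm from the axis. Lugs enter here. Clockwise of them (seen from outside) the ring is 10 mm thick with free space below; anticlockwise is blocked.
- port_pocket (a point): Mouth of a catch pocket under the ring, at port -y (a twin is at +y), a quarter turn clockwise from a slot; the point is 40 mm from the axis, at the pocket's roof, 5 mm below the ring's top. Pockets are 20 mm wide, 5 mm deep, open downwards; just beyond them the turn is stopped. Lugs spring up into them.
- spring_plate (a joint): Travel of the round spring plate inside the bore, m, 0 when out, growing as it is pressed in (26 mm at most). Its face is 55 mm below the port's mouth when out; it pushes out with about 3.4 N at first and 0.45 N more for each mm.
- cleaner: The air cleaner, fixed on the bench; origin on the bench straight below the port's mouth, x to its back, so that the port leans to -x, about towards the robot. Dark base 150 mm wide, from 60 mm ahead of the origin to 170 mm behind; white fan box at the back, 107 mm high, 130 mm wide. The port's barrel is its highest part, 164 mm.
- cap_mid (a point): Grey dust cap lying loosely in the port, 49 mm high, 90 g; its centre, z along its axis. From below: stub 54 mm wide, 12 mm high; disc 80 mm wide, 5 mm thick (top 7.5 mm below this point); grip bar along x, 56 mm long, 18 mm thick, 32 mm high (middle 8.5 mm above this point). At the start the disc lies on the port's ring, bar up the slope.
- cartridge_mid (a point): Filter cartridge, standing in the tray: white plastic with grey rings, 116 mm high, about 0.25 kg; its centre, z up its axis. Body 60 mm wide, 84 mm high (its top 26 mm above this point), nose tapered to 44 mm over the lowest 14 mm. Grip bar on top along x, 56 mm long, 18 mm thick, 32 mm high, its middle 42 mm above this point. Same after half a turn.
- cartridge_lugs (a point): On the cartridge's axis, level with the middle of its two lugs, 56 mm above its underside; axes as the cartridge. Lugs stick out along +x and -x, in line with the bar, to 40 mm from the axis; 12 mm wide, 8 mm high. Free to turn in the port when this point is over 14 mm below the mouth; home when 9 mm below it and x lies along port y.
- tray: Low open cardboard tray, 200 mm (x) by 280 mm (y), walls 50 mm high and 4 mm thick; origin at the centre of its underside; floor 4 mm thick. Fixed to the bench. Cartridge, canister and carton stand in it in a row along its y, about 85 mm apart, in any order.
- canister_mid (a point): Bystander in the tray: plain white canister with a grey lid, no lugs, no bar, 60 mm in diameter, 96 mm high; the point is its centre.
- carton_mid (a point): Bystander in the tray: small open carton holding a specimen, 60 by 50 mm, 40 mm high; the point is its centre.
- bottle_mid (a point): Bystander on the bench between tray and cleaner: glass bottle 60 mm in diameter, 170 mm high; the point is half-way up. It stands straight ahead of the robot, 0.60 to 0.68 m out; nearer the robot the bench between tray and cleaner is free. Tray and cleaner stand one to the left, one to the right, either way.
Things that resemble listed ones, but are neither listed nor needed, are in the scene too. Leave any blue or green look-alike of the part that bears cap_mid alone.

How it is judged:
By the outcome, as a careful person would: the job done as asked, in the order asked, and still so for the second after the job is handed in, with the robot touching nothing.
It also fails if it takes over 67 s, if anything falls off the work surface, if the arm or the gripper's body presses on something with over 40 N, if the wrist force passes 120 N, or if a joint passes its speed limit or range.

ROBOT

A 6-joint arm with a two-finger parallel gripper is mounted at the origin on the work surface. World frame = base frame: x ahead of the robot, y to its left, z up, the work surface at z = 0. Lengths are in mm, angles in rad, forces in N, time in s.
With the tool pointing down it reaches from about 250 to 775 mm from the base axis. Payload 4 kg.
Tool frame: the origin (TCP) lies at the very end of the fingers, on their centre line; the grasp point (between the pads) lies 19 mm behind it; z points along the fingers, y is the line along which they close (so a half turn about z gives the same grasp; the last joint's range is limited). The gripper opens to 85 mm and grips with 20 to 120 N. Pads are 22 mm wide; open, the fingers measure 114 mm over their backs; the gripper's body (76 mm by 85 mm) begins 54 mm behind the grasp point. The pads swing forward as they close: fully open they stand 13 mm farther back than shut.
Start: joints at [1.039, 0.087, 1.371, -0, 1.684, -0.103], TCP at [228.689, 500.219, 231.341] pointing down, gripper open.
Joint ranges: [-3.1, 3.1], [-0.76, 2.03], [0.27, 2.55], [-1.08, 4.22], [0.17, 2.65], [-2.57, 2.57]. Speed limits (rad/s): [2.79, 2.79, 3.14, 3.14, 3.14, 3.14].

INTERFACE

Orientations are given as a unit quaternion [w, x, y, z].
In Python, from plant import telemetry, camera, order gives the robot as it stands.
- The arm moves only by the tool jog_arm, never from a script. Its argument "increments" is a list of rows, each an object with "delta_pos": the shift along the tool's x, y, z in m, a list of three; "turn": the turn, a rotation vector about the tool's x, y, z in degrees, a list of three; "fingers": the opening, from -1 (shut) to 1 (fully open). A call has 1 to 12 rows; each row is the pose to reach, as a shift and turn from the pose commanded when the call began, along the tool's axes at that moment; what a row does not reach only later rows make up. A row lasts 1/8 s, in which the tool goes at most 62.5 mm and 10.7 degrees, less where a joint would pass 70% of its speed; a pose out of reach is approached as far as the arm can. A call with a gripper value outside its range is refused whole. The fingers move at their own pace and stop on an object; "newtons" is the grip in N (left out, the last holds). Time passes only in rows, so rows that repeat a pose let the fingers close. It gives the time, the measured TCP pose, the force, the opening and the grip force at its end, in the units of the state.
- telemetry.state(): the state, without advancing time (a new reading comes with each control period).
- camera(name): name is "scene" or "top"; returns a dict with "frame" (420x560x3 uint8, red, green, blue), "camera_matrix" (3x3 intrinsics, pixels), "R" (3x3) and "t" (3): a world point X has camera coordinates R X + t. Camera axes: x right, y down, z forward; pixel columns grow to the right and rows downward; lengths in mm; the calibration is good to about 2 mm. A picture is of the moment at which its call begins. There is no depth.
- order.job_done(): hands the job in; it is judged then, once.
The state is a dict: "time": time; "q": joint angles; "joint_vel": joint speeds; "joint_efforts": joint torques, N m; "tool_pos": TCP position; "orientation": TCP orientation; "ft_force": force on the tool from outside, world axes, zero at the start; "moment": the same for the moment, N m; "opening": finger opening in mm; "finger_force": force on a finger pad.
Only numpy, scipy, OpenCV 4.12 (cv2) and the standard library are available. Lean on these libraries where they do the work, as an engineer would, in place of code of your own. Each camera call takes 0.05 s, during which the arm holds its last target. There are 200 camera calls.

## Working session

There is one attempt and no reset: what is moved stays moved. The work goes in short steps, Python scripts to look and compute and a tool call to move; the robot and the scene stay as the last step left them, time stands still between calls to the robot, and variables do not carry over. Pictures are saved under pics/ and viewed, at most 10 in all, crops included, and the job is handed in when it is done.

Besides the shell and the picture viewer there is one more tool, called after "Emit:" in YAML: its name, and indented under it one key for each argument. jog_arm: Moves the arm, as the interface text tells. Its arguments: {"type":"object","properties":{"increments":{"type":"array"},"newtons":{"type":"number"}},"required":["increments"]}

```bash
mkdir -p pics; ls; python3 - <<'E'
from plant import telemetry, camera, order
import cv2, numpy as np
for n in ("scene","top"):
    c=camera(n); cv2.imwrite(f"pics/{n}0.png",c["frame"][:,:,::-1]); np.savez(f"pics/{n}0.npz",**c)
    print(n,c["camera_matrix"].tolist(),(-c["R"].T@c["t"]).round(0),c["R"].round(3).tolist())
print(telemetry.state())
E
```

```text
pics
scene [[428.939405669119, 0.0, 277.45027870782553], [0.0, 428.939405669119, 212.47338320563156], [0.0, 0.0, 1.0]] [915. 781. 683.] [[-0.876, 0.483, 0.003], [0.26, 0.478, -0.839], [-0.406, -0.734, -0.544]]
top [[417.96235366887043, 0.0, 280.07227158294626], [0.0, 417.96235366887043, 197.99029910227807], [0.0, 0.0, 1.0]] [ 333.    5. 1135.] [[0.022, -1.0, 0.011], [-0.987, -0.024, -0.158], [0.158, -0.007, -0.987]]
{'time': 0.1, 'q': array([ 1.03891885e+00,  8.78994994e-02,  1.37210735e+00, -2.10472895e-05,
        1.68364244e+00, -1.03079005e-01]), 'joint_vel': array([ 0.00204377, -0.00220152, -0.00571719, -0.00181189, -0.00020919,
       -0.00106693]), 'joint_efforts': array([ 2.42952825e-03, -3.53014326e+01, -3.14218640e+01, -7.11035386e-05,
        7.93704763e-03,  1.48926188e-05]), 'tool_pos': array([228.44315654, 499.80722903, 230.24399501]), 'orientation': array([-3.11076949e-04,  2.12761491e-01,  9.77103623e-01, -9.80194205e-04]), 'ft_force': array([-0.23948053, -0.33863231, -0.14450894]), 'moment': array([ 0.0083132 , -0.0467993 , -0.02736678]), 'finger_force': 0.0, 'opening': 85.3916320578322}
```

View pics/scene0.png

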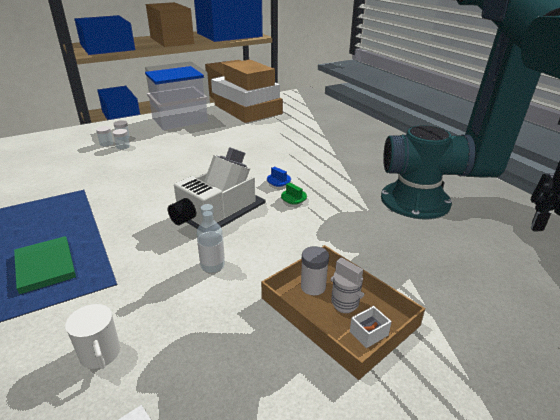

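View pics/top0.png

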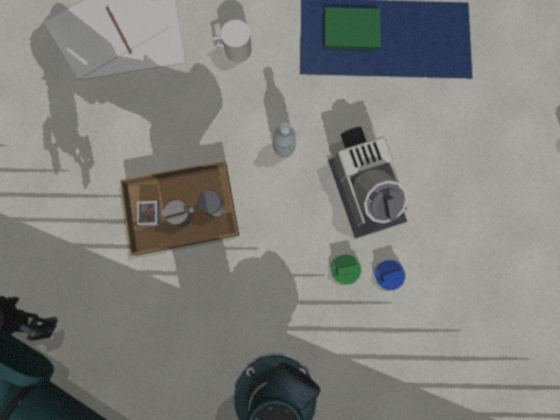

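The scene view shows the tray with canister (315,270), barred cartridge (347,290) and carton (370,325). The cleaner is at (215,190) with the grey cap and its bar at (236,155). In the top view the cartridge is at (180,212), the canister at (210,203), the grey cap at (386,200), and the look-alikes are green (346,268) and blue (390,275). The part to take is the grey cap in the port, because the other caps are coloured and lie on the bench. I'll confirm both parts in one enlarged crop.

```bash
python3 - <<'E'
import cv2, numpy as np
s=cv2.imread("pics/scene0.png");t=cv2.imread("pics/top0.png")
def crop(im,x,y,w,h): return cv2.resize(im[y:y+h,x:x+w],(400,300),interpolation=cv2.INTER_CUBIC)
o=np.vstack([np.hstack([crop(t,330,160,100,75),crop(t,130,170,100,75)]),np.hstack([crop(s,180,140,100,75),crop(s,295,240,100,75)])])
cv2.imwrite("pics/crop1.png",o)
E
```

```text
(no output)
```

View pics/crop1.png

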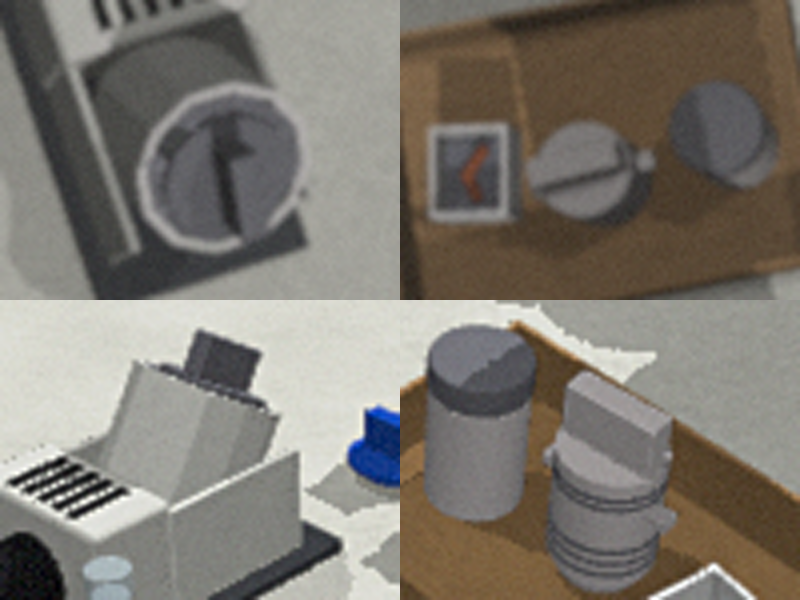

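The crops confirm it: the grey cap with its bar sits in the port (top row, left), and the cartridge with two lugs and a bar stands between the carton and the canister. Next I'll measure from both views.

```bash
cat > h.py <<'E'
import numpy as np, cv2
from scipy.spatial.transform import Rotation as Rn
def load(n,k=0): return dict(np.load(f"pics/{n}{k}.npz"))
def shot(n,k):
    from plant import camera
    c=camera(n); np.savez(f"pics/{n}{k}.npz",**c); cv2.imwrite(f"pics/{n}{k}.png",c["frame"][:,:,::-1]); return c
def ray(c,p):
    o=-c["R"].T@c["t"]; d=c["R"].T@np.linalg.solve(c["camera_matrix"],[p[0],p[1],1.]); return o,d/np.linalg.norm(d)
def plane(c,p,z):
    o,d=ray(c,p); return o+d*(z-o[2])/d[2]
def tri(c1,p1,c2,p2):
    o1,d1=ray(c1,p1);o2,d2=ray(c2,p2)
    s=np.linalg.lstsq(np.c_[d1,-d2],o2-o1,rcond=None)[0]
    a,b=o1+s[0]*d1,o2+s[1]*d2
    return (a+b)/2,np.linalg.norm(a-b)
def proj(c,X):
    q=(c["R"]@np.atleast_2d(X).T).T+c["t"]; q=q@c["camera_matrix"].T; return q[:,:2]/q[:,2:]
def pose(s):  # tool R, TCP from state
    w,x,y,z=s["orientation"]; return Rn.from_quat([x,y,z,w]).as_matrix(),s["tool_pos"]
def togo(s,p,R):
    """delta (m, tool axes) and rotvec (deg) from state s to target pose"""
    R0,p0=pose(s); return (R0.T@(np.array(p)-p0)/1000).round(4),np.degrees(Rn.from_matrix(R0.T@R).as_rotvec()).round(2)
E
python3 - <<'E'
from h import *
T,S=load("top"),load("scene")
t=lambda x,y:(330+x/4-.4,160+y/4-.4); t2=lambda x,y:(130+x/4-.4,170+y/4-.4)
s=lambda x,y:(180+x/4-.4,140+(y-300)/4-.4); s2=lambda x,y:(295+(x-400)/4-.4,240+(y-300)/4-.4)
print("base L edge",plane(T,(331.5,158),10)[:2].round(),plane(T,t(100,300),10)[:2].round(),"front R",plane(T,t(305,243),10)[:2].round())
# white rim ellipse (top)
hs=cv2.cvtColor(T["frame"][160:235,330:430],cv2.COLOR_RGB2HSV); g=cv2.cvtColor(T["frame"][160:235,330:430],cv2.COLOR_RGB2GRAY)
print("rim centre at z135",plane(T,t(222,168),135).round())
print("cartridge: bar top ends tri")
# bar top face corners in scene: (575,373),(670,420),(655,437),(565,390)
for z in (0,120): print(z,plane(S,s2(617,405),z).round(),plane(T,t2(583,170),z).round())
print("cart bar top mid tri",tri(T,t2(583-400,172),S,s2(618,404)))
print("carton rim",plane(T,t2(68,172),44),"canister top tri",tri(T,t2(316,125),S,s2(482,352)))
print("cap bar tri", tri(T,t(228,172),S,s(232,340)))
print(len(T["frame"]))
for a,b in (((160,172),(205,172)),):pass
# upscaled contrast pics
def up(c,x,y,w,h):
    im=c["frame"][y:y+h,x:x+w,::-1]; im=cv2.normalize(im,None,0,255,cv2.NORM_MINMAX); return cv2.resize(im,(400,300),interpolation=cv2.INTER_LANCZOS4)
o=np.vstack([np.hstack([up(T,360,170,56,42),up(T,158,192,40,30)]),np.hstack([up(S,205,138,56,42),up(S,325,254,56,42)])])
cv2.imwrite("pics/crop2.png",o)
E
```

```text
base L edge [ 629. -143.] [ 418. -205.] front R [ 460. -345.]
rim centre at z135 [ 491. -257.  135.]
cartridge: bar top ends tri
0 [368. 155.   0.] [476.   9.   0.]
120 [464. 265. 120.] [461.   9. 120.]
cart bar top mid tri (array([454.76969187, 255.28906649, 109.83785597]), np.float64(0.08907005811250857))
carton rim [460.78890527 346.4816315   44.        ] canister top tri (array([486.93518171, 176.57715356, 101.49002263]), np.float64(0.6337438297234962))
cap bar tri (array([ 478.95418442, -247.88994268,  173.72708884]), np.float64(7.342714825843088))
420
```

View pics/crop2.png

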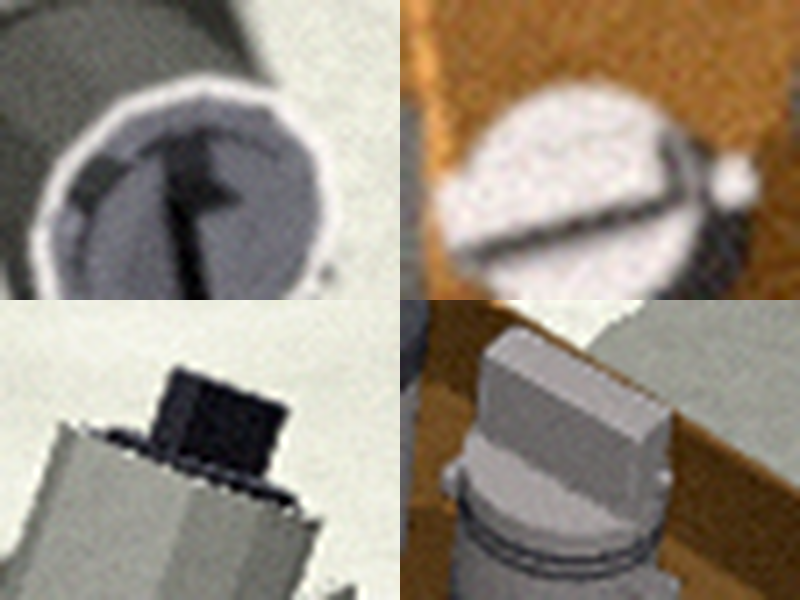

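The enlarged crops show the bars. The cartridge bar's top edges are sharp in the scene view (520,328)-(668,408), and the cap bar is dark there, with corners (178,368), (288,408), (265,485), (150,440). I'll compute the poses and check them with an overlay.

```bash
cat >> h.py <<'E'
def box(C,R,l,w,h0,h1):
    return np.array([C+R@np.array([sx*l/2,sy*w/2,z]) for z in (h0,h1) for sx,sy in ((1,1),(1,-1),(-1,-1),(-1,1))])
def draw(im,c,X,off,k,col,closed=True):
    p=((proj(c,X)+.5-off)*k).round().astype(np.int32); cv2.polylines(im,[p],closed,col,1,cv2.LINE_AA)
def circ(C,R,r,z,n=40):
    t=np.linspace(0,2*np.pi,n); return np.array([C+R@np.array([r*np.cos(a),r*np.sin(a),z]) for a in t])
def portR(yaw,lean=32):
    return Rn.from_euler("ZY",[yaw,-lean],degrees=True).as_matrix()  # x upslope, z out axis
E
python3 - <<'E'
from h import *
T,S=load("top"),load("scene")
k=400/56
ca=lambda x,y:(158+(x-400)/10-.45,192+y/10-.45); sa=lambda x,y:(325+(x-400)/k-.43,254+(y-300)/k-.43)
for n,a,b in (("-y",(685,188),(520,328)),("+y",(462,240),(668,408))): print(n,tri(T,ca(*a),S,sa(*b)))
co=[plane(S,sa(*p),120) for p in ((520,328),(485,350),(640,440),(668,408))]
print(np.round(co,1)); m=np.mean(co,0)[:2]; d=(co[0]+co[1]-co[2]-co[3])/2; print("mid",m,np.degrees(np.arctan2(d[1],d[0])),np.linalg.norm(d))
lug=[plane(T,ca(*p),60) for p in ((735,180),(448,215))]; print("lugs",np.round(lug,1))
P=np.array([494,-257.5,135]);R=portR(16.5)
C=np.array([m[0],m[1],0]);yc=np.degrees(np.arctan2(d[1],d[0]));Rc=Rn.from_euler("z",yc,degrees=True).as_matrix()
ims=[]
for c,off,kk in ((T,(345,158),5),(S,(200,135),5),(T,(150,180),5),(S,(310,240),5)):
    off=np.array(off); im=c["frame"][off[1]:off[1]+60,off[0]:off[0]+80,::-1]; im=cv2.resize(cv2.normalize(im,None,0,255,cv2.NORM_MINMAX),(400,300),interpolation=cv2.INTER_CUBIC)
    for z,r,col in ((0,55,(0,0,255)),(5,40,(0,255,255))): draw(im,c,circ(P,R,r,z),off,kk,col)
    b=box(P,R,56,18,5,37)
    draw(im,c,b[:4],off,kk,(0,255,0));draw(im,c,b[4:],off,kk,(255,100,0))
    b=box(C,Rc,56,18,88,120);draw(im,c,b[4:],off,kk,(255,100,0));draw(im,c,b[:4],off,kk,(0,255,0));draw(im,c,circ(C,Rc,30,88),off,kk,(0,0,255))
    ims.append(im)
cv2.imwrite("pics/ov1.png",np.vstack([np.hstack(ims[:2]),np.hstack(ims[2:])]))
E
```

```text
-y (array([458.73386633, 229.55820465, 114.71006784]), np.float64(4.082652018420335))
+y (array([444.93821401, 282.03935047, 117.62231712]), np.float64(2.52734359921123))
[[461.3 235.9 120. ]
 [476.1 239.2 120. ]
 [461.2 291.9 120. ]
 [445.9 284.8 120. ]]
mid [461.13143046 262.95732052] -73.35221045999732 53.06329351874262
lugs [[469.6 227.5  60. ]
 [458.7 300.9  60. ]]
```

View pics/ov1.png

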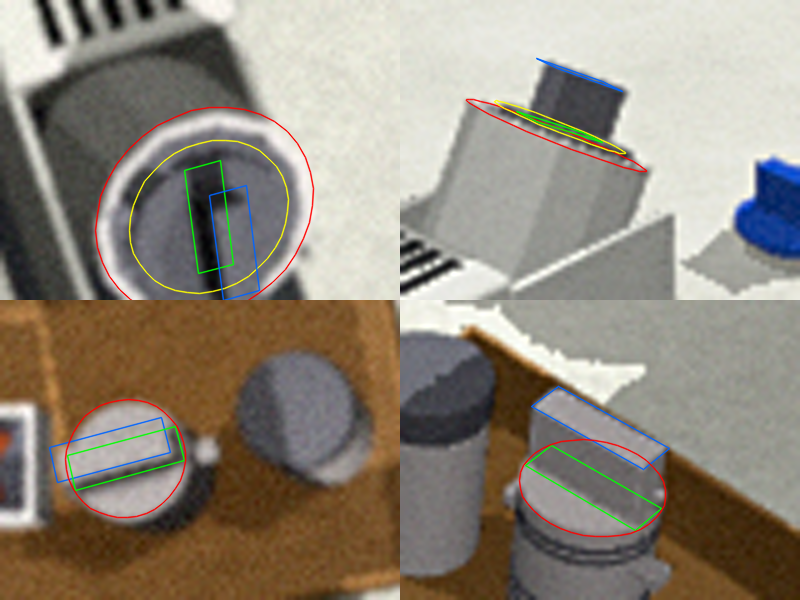

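The overlay fits both views to about 2 mm: cap bar in the top row, cartridge bar in the bottom row. Now I'll work out the approach to the cap.

```bash
cat >> h.py <<'E'
P=np.array([494,-257.5,135]);Rp=portR(16.5)
def tool(xdir,zdir):
    x=np.array(xdir,float);z=np.array(zdir,float);z/=np.linalg.norm(z);x-=z*(x@z);x/=np.linalg.norm(x);return np.c_[x,np.cross(z,x),z]
E
python3 - <<'E'
from h import *
from plant import telemetry
s=telemetry.state()
R=tool(Rp[:,0],-Rp[:,2])
print(togo(s,P+85*Rp[:,2],R))
E
```

```text
(array([-0.5224, -0.6079,  0.0243]), array([-38.62,  14.57, 134.43]))
```

Emit:
jog_arm:
  increments:
    - {"delta_pos":[-0.2,-0.23,-0.04],"turn":[0,0,40],"fingers":0.3}
    - {"delta_pos":[-0.2,-0.23,-0.04],"turn":[0,0,40],"fingers":0.3}
    - {"delta_pos":[-0.2,-0.23,-0.04],"turn":[0,0,40],"fingers":0.3}
    - {"delta_pos":[-0.2,-0.23,-0.04],"turn":[0,0,40],"fingers":0.3}
    - {"delta_pos":[-0.5224,-0.6079,0.0243],"turn":[-38.62,14.57,134.43],"fingers":0.3}
    - {"delta_pos":[-0.5224,-0.6079,0.0243],"turn":[-38.62,14.57,134.43],"fingers":0.3}
    - {"delta_pos":[-0.5224,-0.6079,0.0243],"turn":[-38.62,14.57,134.43],"fingers":0.3}
    - {"delta_pos":[-0.5224,-0.6079,0.0243],"turn":[-38.62,14.57,134.43],"fingers":0.3}
    - {"delta_pos":[-0.5224,-0.6079,0.0243],"turn":[-38.62,14.57,134.43],"fingers":0.3}
    - {"delta_pos":[-0.5224,-0.6079,0.0243],"turn":[-38.62,14.57,134.43],"fingers":0.3}
    - {"delta_pos":[-0.5224,-0.6079,0.0243],"turn":[-38.62,14.57,134.43],"fingers":0.3}
    - {"delta_pos":[-0.5224,-0.6079,0.0243],"turn":[-38.62,14.57,134.43],"fingers":0.3}

```text
time: 1.6
tool_pos: [435.4, -218.2, 212.3]
orientation: [-0.035, 0.931, 0.274, 0.24]
ft_force: [0.7, 0.5, 0.1]
opening: 55.5
finger_force: 0.0
```

```bash
python3 - <<'E'
from h import *
from plant import telemetry
s=telemetry.state()
R=tool(Rp[:,0],-Rp[:,2])
print(s["time"],s["q"].round(2),s["opening"],togo(s,P+85*Rp[:,2],R),togo(s,P+7.5*Rp[:,2],R))
E
```

```text
1.6 [-0.9  -0.22  1.77  0.48  1.47  0.08] 55.48375932401382 (array([-0.0168,  0.0519,  0.0009]), array([-4.43,  3.68, 15.23])) (array([-0.0127,  0.0585,  0.078 ]), array([-4.43,  3.68, 15.23]))
```

Emit:
jog_arm:
  increments:
    - {"delta_pos":[-0.0168,0.0519,0.0009],"turn":[-4.4,3.7,15.2],"fingers":0.3}
    - {"delta_pos":[-0.0168,0.0519,0.0009],"turn":[-4.4,3.7,15.2],"fingers":0.3}
    - {"delta_pos":[-0.0168,0.0519,0.0009],"turn":[-4.4,3.7,15.2],"fingers":0.3}
    - {"delta_pos":[-0.0168,0.0519,0.0009],"turn":[-4.4,3.7,15.2],"fingers":0.3}

```text
time: 2.1
tool_pos: [451.4, -267.3, 207.8]
orientation: [-0.04, 0.951, 0.143, 0.272]
ft_force: [0.2, 0.1, 0.5]
opening: 55.4
finger_force: 0.0
```

```bash
python3 - <<'E'
from h import *
from plant import telemetry
s=telemetry.state()
R=tool(Rp[:,0],-Rp[:,2])
print(s["time"],s["q"].round(2),s["opening"],togo(s,P+85*Rp[:,2],R),togo(s,P+7.5*Rp[:,2],R))
shot("top",1);shot("scene",1)
E
```

```text
2.1 [-0.97 -0.16  1.76  0.54  1.39  0.25] 55.44689455857576 (array([-0.0016,  0.0027, -0.0002]), array([-0.19,  0.09,  0.56])) (array([-0.0015,  0.003 ,  0.0773]), array([-0.19,  0.09,  0.56]))
```

Emit:
jog_arm:
  increments:
    - {"delta_pos":[-0.0015,0.002,0.03],"turn":[0,0,0.3],"fingers":0.1}
    - {"delta_pos":[-0.0015,0.002,0.06],"turn":[0,0,0.3],"fingers":0.1}
    - {"delta_pos":[-0.0015,0.002,0.077],"turn":[0,0,0.3],"fingers":0.1}
    - {"delta_pos":[-0.0015,0.002,0.077],"turn":[0,0,0.3],"fingers":0.1}
    - {"delta_pos":[-0.0015,0.002,0.077],"turn":[0,0,0.3],"fingers":-1}
    - {"delta_pos":[-0.0015,0.002,0.077],"turn":[0,0,0.3],"fingers":-1}
    - {"delta_pos":[-0.0015,0.002,0.077],"turn":[0,0,0.3],"fingers":-1}
    - {"delta_pos":[-0.0015,0.002,0.077],"turn":[0,0,0.3],"fingers":-1}
    - {"delta_pos":[-0.0015,0.002,0.077],"turn":[0,0,0.3],"fingers":-1}
  newtons: 50

```text
time: 3.32
tool_pos: [489.9, -259.0, 143.4]
orientation: [-0.039, 0.951, 0.14, 0.273]
ft_force: [-5.3, -0.5, 5.9]
opening: 17.2
finger_force: 49.4
```

```bash
python3 - <<'E'
from h import *
from plant import telemetry
s=telemetry.state()
R=tool(Rp[:,0],-Rp[:,2])
print(s["time"],s["q"].round(2),s["opening"],s["finger_force"],s["ft_force"],togo(s,P+7.5*Rp[:,2],R))
E
```

```text
3.325 [-0.89 -0.07  1.81  0.55  1.22  0.25] 17.2202491099215 49.3875914812088 [-5.28730386 -0.48220424  5.89279279] (array([-0.0008, -0.0003,  0.002 ]), array([-0.04,  0.01,  0.21]))
```

Emit:
jog_arm:
  increments:
    - {"delta_pos":[0,0,-0.01],"turn":[0,0,0],"fingers":-1}
    - {"delta_pos":[0,0,-0.03],"turn":[0,0,0],"fingers":-1}
    - {"delta_pos":[0,0,-0.06],"turn":[0,0,0],"fingers":-1}
    - {"delta_pos":[0,0,-0.1],"turn":[0,0,0],"fingers":-1}
    - {"delta_pos":[0,0,-0.1],"turn":[0,0,0],"fingers":-1}

```text
time: 3.95
tool_pos: [439.0, -275.5, 229.9]
orientation: [-0.037, 0.951, 0.139, 0.273]
ft_force: [-0.9, -0.1, -0.5]
opening: 17.1
finger_force: 49.2
```

```bash
python3 - <<'E'
from h import *
from plant import telemetry
s=telemetry.state()
# cap place: upright tool, disc top 17 above stub bottom, TCP ~21 above bench;
R0,p0=pose(s)
print(s["time"],s["q"].round(2),p0.round(1),s["opening"],s["finger_force"],s["ft_force"])
for ang in (-90,-45,0): 
    R=Rn.from_euler("z",ang,degrees=True).as_matrix()@np.diag([1,-1,-1])
    print(ang,togo(s,[390,0,100],R),togo(s,[390,0,20.5],R))
T=load("top");print([ (n,plane(T,p,10).round()) for n,p in (("green",(346,268)),("blue",(390,275)),("bottle",(285,140)),("trayR",(238,236)))])
E
```

```text
3.95 [-1.   -0.18  1.73  0.54  1.44  0.25] [ 439.  -275.5  229.9] 17.09924250942226 49.21542048454285 [-0.88152535 -0.12187907 -0.48761962]
-90 (array([-0.0411, -0.2788,  0.1256]), array([-29.46, -22.43, 103.52])) (array([-0.0833, -0.2793,  0.193 ]), array([-29.46, -22.43, 103.52]))
-45 (array([-0.0411, -0.2788,  0.1256]), array([-16.9 , -29.02,  60.  ])) (array([-0.0833, -0.2793,  0.193 ]), array([-16.9 , -29.02,  60.  ]))
0 (array([-0.0411, -0.2788,  0.1256]), array([ -4.31, -31.84,  16.23])) (array([-0.0833, -0.2793,  0.193 ]), array([ -4.31, -31.84,  16.23]))
[('green', array([ 329., -182.,   10.])), ('blue', array([ 313., -299.,   10.])), ('bottle', array([677., -13.,  10.])), ('trayR', array([407., 108.,  10.]))]
```

Emit:
jog_arm:
  increments:
    - {"delta_pos":[-0.041,-0.279,0.126],"turn":[-4.3,-31.8,16.2],"fingers":-1}
    - {"delta_pos":[-0.041,-0.279,0.126],"turn":[-4.3,-31.8,16.2],"fingers":-1}
    - {"delta_pos":[-0.041,-0.279,0.126],"turn":[-4.3,-31.8,16.2],"fingers":-1}
    - {"delta_pos":[-0.041,-0.279,0.126],"turn":[-4.3,-31.8,16.2],"fingers":-1}
    - {"delta_pos":[-0.041,-0.279,0.126],"turn":[-4.3,-31.8,16.2],"fingers":-1}
    - {"delta_pos":[-0.041,-0.279,0.126],"turn":[-4.3,-31.8,16.2],"fingers":-1}
    - {"delta_pos":[-0.041,-0.279,0.126],"turn":[-4.3,-31.8,16.2],"fingers":-1}
    - {"delta_pos":[-0.041,-0.279,0.126],"turn":[-4.3,-31.8,16.2],"fingers":-1}
    - {"delta_pos":[-0.041,-0.279,0.126],"turn":[-4.3,-31.8,16.2],"fingers":-1}
    - {"delta_pos":[-0.041,-0.279,0.126],"turn":[-4.3,-31.8,16.2],"fingers":-1}

```text
time: 5.2
tool_pos: [389.8, 2.1, 98.5]
orientation: [-0.003, 1.0, 0.001, -0.001]
ft_force: [-0.9, -0.4, -1.3]
opening: 17.3
finger_force: 49.3
```

```bash
python3 - <<'E'
from h import *
from plant import telemetry
s=telemetry.state()
R0,p0=pose(s)
R=np.diag([1,-1,-1])
print(s["time"],s["q"].round(2),p0.round(1),s["opening"],togo(s,[390,0,100],R),togo(s,[390,0,25],R))
T=shot("top",2);S=shot("scene",2)
ims=[]
for c,off in ((T,(345,158)),(S,(195,135))):
    im=c["frame"][off[1]:off[1]+75,off[0]:off[0]+50,::-1]; ims.append(cv2.resize(cv2.normalize(im,None,0,255,cv2.NORM_MINMAX),(400,600),interpolation=cv2.INTER_CUBIC))
cv2.imwrite("pics/port2.png",np.hstack(ims))
E
```

```text
5.2 [-0.15 -0.21  1.92  0.01  1.44  1.42] [389.8   2.1  98.5] 17.258885989708922 (array([ 0.0002,  0.0021, -0.0015]), array([-0.34,  0.1 ,  0.06])) (array([0.0004, 0.0025, 0.0735]), array([-0.34,  0.1 ,  0.06]))
```

View pics/port2.png

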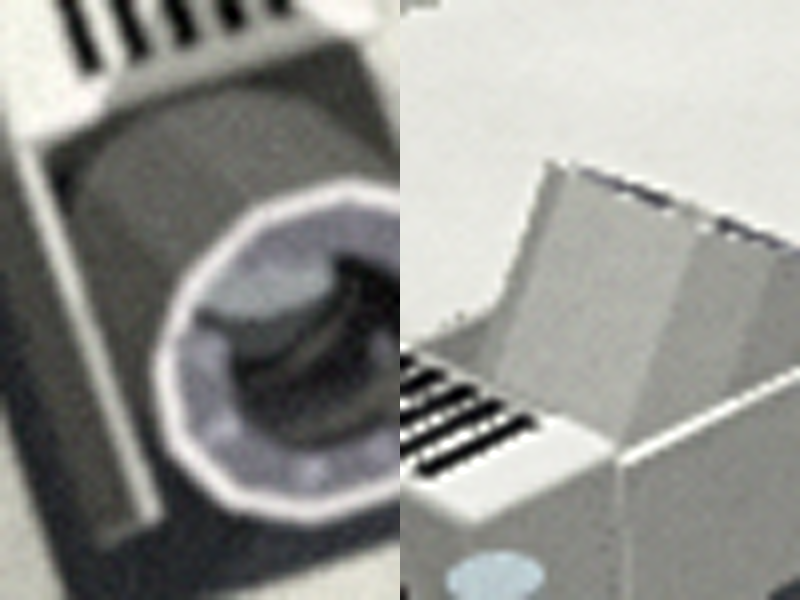

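The port is open. In the top crop a slot shows at the upper left (250,290), and in the scene crop it shows as a gap at (690,215). Now I'll put the cap down.

Emit:
jog_arm:
  increments:
    - {"delta_pos":[0,0.002,0.03],"turn":[0,0,0],"fingers":-1}
    - {"delta_pos":[0,0.002,0.06],"turn":[0,0,0],"fingers":-1}
    - {"delta_pos":[0,0.002,0.073],"turn":[0,0,0],"fingers":-1}
    - {"delta_pos":[0,0.002,0.073],"turn":[0,0,0],"fingers":-1}
    - {"delta_pos":[0,0.002,0.073],"turn":[0,0,0],"fingers":-1}

```text
time: 5.92
tool_pos: [390.2, 1.3, 26.3]
orientation: [-0.003, 1.0, 0.001, -0.0]
ft_force: [0.1, -0.2, -1.4]
opening: 17.3
finger_force: 49.4
```

```bash
python3 - <<'E'
from h import *
T=shot("top",3);S=shot("scene",3)
ims=[]
for c,off in ((T,(360,170)),(S,(200,140))):
    im=c["frame"][off[1]:off[1]+60,off[0]:off[0]+50,::-1]; ims.append(cv2.resize(cv2.normalize(im,None,0,255,cv2.NORM_MINMAX),(400,480),interpolation=cv2.INTER_CUBIC))
cv2.imwrite("pics/port3.png",np.hstack(ims))
E
```

```text
(no output)
```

View pics/port3.png

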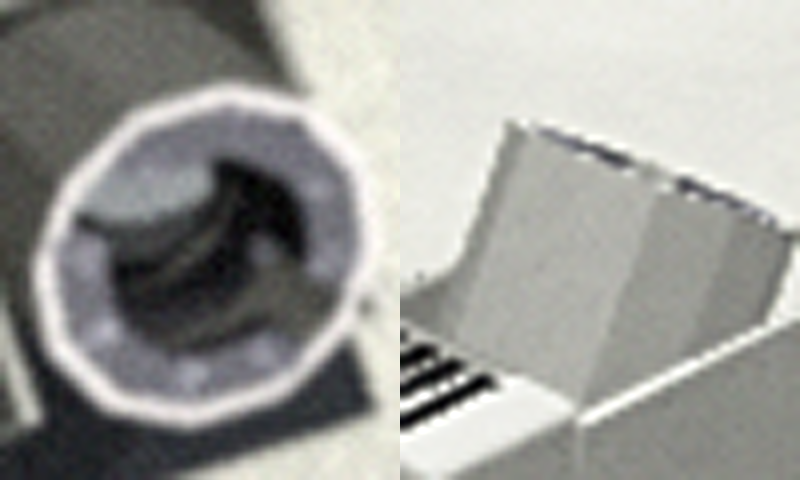

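Top crop: the ring centre is near (203,252), with slots at the upper left (~(100,195)) and lower right (~(310,300)). In the scene crop the rim runs from (510,122) to (795,230). I'll refine the port pose from these points.

```bash
python3 - <<'E'
from h import *
T=load("top",3);S=load("scene",3)
# white rim in top crop
g=cv2.resize(cv2.normalize(T["frame"][170:230,360:410],None,0,255,cv2.NORM_MINMAX),(400,480),interpolation=cv2.INTER_CUBIC)
m=np.zeros(g.shape[:2],np.uint8); wh=(g.min(2)>185).astype(np.uint8)
yy,xx=np.mgrid[:480,:400]; e=((xx-203)/168)**2+((yy-253)/172)**2
wh[(e>1.1)|(e<.6)]=0
# outer edge along rays
pts=[]
for a in np.arange(0,360,4):
    d=np.array([np.cos(np.radians(a)),np.sin(np.radians(a))])
    rr=np.arange(120,186,.5); v=[wh[min(479,int(253+r*d[1])),min(399,int(203+r*d[0]))] for r in rr]
    ix=np.flatnonzero(v)
    if len(ix)>6: r=rr[ix].mean(); pts.append((203+r*d[0],253+r*d[1]))
pts=np.array(pts,np.float32); el=cv2.fitEllipse(pts); print("mid-rim ellipse",len(pts),el)
px=lambda p:(360+p[0]/8-.44,170+p[1]/8-.44); sx=lambda p:(200+(p[0]-400)/8-.44,140+p[1]/8-.44)
def onp(c,q,P=P,R=Rp):
    o,d=ray(c,q); n=R[:,2]; return R.T@(o+d*((P-o)@n)/(d@n)-P)
q=np.array([onp(T,px(p)) for p in pts]); 
A=np.c_[2*q[:,:2],np.ones(len(q))]; s=np.linalg.lstsq(A,(q[:,:2]**2).sum(1),rcond=None)[0]
print("circle in mouth plane: centre",s[:2].round(2),"r",np.sqrt(s[2]+s[0]**2+s[1]**2).round(2))
for n,p in (("slotUL",(100,197)),("slotLR",(310,300))): 
    v=onp(T,px(p)); print(n,v.round(1),np.degrees(np.arctan2(v[1]-s[1],v[0]-s[0])).round(1))
c=proj(S,circ(P,Rp,55,0,200)); cc=(c+.44-[200,140])*8+[400,0]
i,j=cc[:,0].argmin(),cc[:,0].argmax(); print("scene pred ends",cc[i].round(),cc[j].round(), "obs (510,122),(795,230)")
for x in (540,620,680,770):
    k=cc[np.abs(cc[:,0]-x)<8]; print(x,k[:,1].min().round(),k[:,1].max().round())
E
```

```text
mid-rim ellipse 90 ((208.63796997070312, 255.8396759033203), (292.4757995605469, 341.08795166015625), 49.5903434753418)
circle in mouth plane: centre [-4.7  -0.19] r 51.29
slotUL [25.1 30.7 -0. ] 46.0
slotLR [-27.6 -29.8  -0. ] -127.7
scene pred ends [505. 119.] [793. 232.] obs (510,122),(795,230)
540 122.0 143.0
620 150.0 180.0
680 172.0 202.0
770 213.0 232.0
```

Emit:
jog_arm:
  increments:
    - {"delta_pos":[0,0,0.003],"turn":[0,0,0],"fingers":-1}
    - {"delta_pos":[0,0,0.003],"turn":[0,0,0],"fingers":-1}
    - {"delta_pos":[0,0,0.003],"turn":[0,0,0],"fingers":-1}

```text
time: 6.4
tool_pos: [389.1, 1.5, 22.1]
orientation: [-0.003, 1.0, 0.002, -0.001]
ft_force: [-0.9, 0.0, -1.5]
opening: 17.3
finger_force: 49.4
```

Emit:
jog_arm:
  increments:
    - {"delta_pos":[0,0,0.001],"turn":[0,0,0],"fingers":-1}
    - {"delta_pos":[0,0,0.002],"turn":[0,0,0],"fingers":-1}
    - {"delta_pos":[0,0,0.002],"turn":[0,0,0],"fingers":-1}

```text
time: 6.78
tool_pos: [389.0, 1.5, 19.9]
orientation: [-0.003, 1.0, 0.002, -0.002]
ft_force: [0.4, 1.0, -1.5]
opening: 17.5
finger_force: 49.4
```

```bash
python3 - <<'E'
from h import *
from plant import telemetry
s=telemetry.state(); print(s["time"],s["tool_pos"].round(1),s["ft_force"].round(1),s["q"].round(2))
T=load("top",3);S=load("scene",3)
for dx in (0,-4.7):
    c=proj(T,circ(P+Rp[:,0]*dx,Rp,55,0,200)); cc=(c+.44-[360,170])*8; print(dx,cc.min(0).round(),cc.max(0).round())
E
```

```text
6.775 [389.    1.5  19.9] [ 0.4  1.  -1.5] [-0.15 -0.13  2.02  0.01  1.25  1.42]
0 [32. 74.] [380. 410.]
-4.7 [34. 88.] [381. 423.]
```

Emit:
jog_arm:
  increments:
    - {"delta_pos":[0,0,0.001],"turn":[0,0,0],"fingers":-1}
    - {"delta_pos":[0,0,0.002],"turn":[0,0,0],"fingers":-1}
    - {"delta_pos":[0,0,0.002],"turn":[0,0,0],"fingers":-1}

```text
time: 7.15
tool_pos: [389.3, 1.5, 19.6]
orientation: [-0.003, 1.0, 0.001, -0.001]
ft_force: [-4.2, 1.5, 9.1]
opening: 17.3
finger_force: 50.7
```

Emit:
jog_arm:
  increments:
    - {"delta_pos":[0,0,0],"turn":[0,0,0],"fingers":0.0}
    - {"delta_pos":[0,0,0],"turn":[0,0,0],"fingers":0.0}
    - {"delta_pos":[0,0,0],"turn":[0,0,0],"fingers":0.1}
    - {"delta_pos":[0,0,-0.03],"turn":[0,0,0],"fingers":0.1}
    - {"delta_pos":[0,0,-0.08],"turn":[0,0,0],"fingers":0.2}
    - {"delta_pos":[0,0,-0.14],"turn":[0,0,0],"fingers":0.2}
    - {"delta_pos":[0,0,-0.16],"turn":[0,0,0],"fingers":0.2}
    - {"delta_pos":[0,0,-0.16],"turn":[0,0,0],"fingers":0.2}

```text
time: 8.15
tool_pos: [390.8, 0.3, 179.9]
orientation: [-0.003, 1.0, 0.001, 0.001]
ft_force: [-0.4, 0.3, -1.0]
opening: 51.4
finger_force: 0.0
```

```bash
python3 - <<'E'
from h import *
from plant import telemetry
T=load("top",3)
C=P+Rp@np.array([-3,.4,1.5]); f=cv2.cvtColor(T["frame"],cv2.COLOR_RGB2GRAY).astype(np.float32)
for rs in ((34,36,38),(40,42,44)):
    o=[]
    for a in range(0,360,5):
        X=np.array([C+Rp@np.array([r*np.cos(np.radians(a)),r*np.sin(np.radians(a)),0]) for r in rs]); p=proj(T,X).astype(np.float32)
        o.append(cv2.remap(f,p[:,0],p[:,1],cv2.INTER_LINEAR).mean())
    print(rs); print([f"{a}:{v:.0f}" for a,v in zip(range(0,360,5),o)])
s=telemetry.state(); print(s["time"],s["tool_pos"],s["q"].round(2))
# cartridge: bar yaw -74 -> tool x along bar
for yaw in (-74,106):
    R=tool([np.cos(np.radians(yaw)),np.sin(np.radians(yaw)),0],[0,0,-1])
    print(yaw,togo(s,[460,262,200],R),"expected q6",np.degrees(np.arctan2(262,460))-(yaw-90))
E
```

```text
(34, 36, 38)
['0:109', '5:108', '10:109', '15:114', '20:119', '25:127', '30:124', '35:127', '40:130', '45:130', '50:126', '55:100', '60:79', '65:96', '70:115', '75:117', '80:117', '85:111', '90:107', '95:104', '100:105', '105:111', '110:124', '115:130', '120:117', '125:105', '130:103', '135:102', '140:104', '145:103', '150:100', '155:101', '160:113', '165:119', '170:113', '175:103', '180:103', '185:102', '190:103', '195:110', '200:112', '205:100', '210:87', '215:83', '220:86', '225:87', '230:84', '235:82', '240:90', '245:108', '250:115', '255:110', '260:108', '265:104', '270:106', '275:104', '280:105', '285:111', '290:117', '295:112', '300:106', '305:104', '310:105', '315:104', '320:106', '325:104', '330:106', '335:106', '340:106', '345:103', '350:104', '355:106']
(40, 42, 44)
['0:108', '5:109', '10:107', '15:109', '20:110', '25:114', '30:114', '35:124', '40:130', '45:132', '50:129', '55:102', '60:79', '65:106', '70:119', '75:123', '80:115', '85:109', '90:108', '95:108', '100:109', '105:113', '110:127', '115:131', '120:119', '125:112', '130:107', '135:106', '140:108', '145:107', '150:106', '155:111', '160:120', '165:129', '170:118', '175:109', '180:108', '185:108', '190:107', '195:116', '200:122', '205:109', '210:98', '215:92', '220:93', '225:91', '230:82', '235:83', '240:96', '245:110', '250:117', '255:117', '260:112', '265:106', '270:107', '275:106', '280:109', '285:115', '290:114', '295:110', '300:109', '305:109', '310:107', '315:106', '320:104', '325:108', '330:108', '335:107', '340:113', '345:109', '350:109', '355:109']
8.15 [3.90757254e+02 2.68631277e-01 1.79917341e+02] [-0.15 -0.26  1.8   0.01  1.61  1.42]
-74 (array([ 0.07  , -0.2616, -0.0185]), array([-0.34,  0.12, 74.17])) expected q6 193.66433433100713
106 (array([ 0.07  , -0.2616, -0.0185]), array([  -0.13,   -0.36, -105.83])) expected q6 13.664334331007119
```

Emit:
jog_arm:
  increments:
    - {"delta_pos":[0.07,-0.262,-0.02],"turn":[0,0,-105.8],"fingers":0.2}
    - {"delta_pos":[0.07,-0.262,-0.02],"turn":[0,0,-105.8],"fingers":0.2}
    - {"delta_pos":[0.07,-0.262,-0.02],"turn":[0,0,-105.8],"fingers":0.2}
    - {"delta_pos":[0.07,-0.262,-0.02],"turn":[0,0,-105.8],"fingers":0.2}
    - {"delta_pos":[0.07,-0.262,-0.02],"turn":[0,0,-105.8],"fingers":0.2}
    - {"delta_pos":[0.07,-0.262,-0.02],"turn":[0,0,-105.8],"fingers":0.2}
    - {"delta_pos":[0.07,-0.262,-0.02],"turn":[0,0,-105.8],"fingers":0.2}
    - {"delta_pos":[0.07,-0.262,-0.02],"turn":[0,0,-105.8],"fingers":0.2}
    - {"delta_pos":[0.07,-0.262,-0.02],"turn":[0,0,-105.8],"fingers":0.2}
    - {"delta_pos":[0.07,-0.262,-0.02],"turn":[0,0,-105.8],"fingers":0.2}
    - {"delta_pos":[0.07,-0.262,-0.02],"turn":[0,0,-105.8],"fingers":0.2}
    - {"delta_pos":[0.07,-0.262,-0.02],"turn":[0,0,-105.8],"fingers":0.2}

```text
time: 9.65
tool_pos: [458.3, 262.3, 198.0]
orientation: [-0.004, 0.603, 0.798, 0.001]
ft_force: [0.4, 0.3, 0.2]
opening: 51.2
finger_force: 0.0
```

```bash
python3 - <<'E'
from h import *
from plant import telemetry
s=telemetry.state(); print(s["time"],s["tool_pos"],s["q"].round(2))
R=tool([np.cos(np.radians(106)),np.sin(np.radians(106)),0],[0,0,-1])
print(togo(s,[461.5,263,91.5],R))
E
```

```text
9.65 [458.31918988 262.33684834 198.02092606] [0.41 0.05 1.48 0.01 1.62 0.13]
(array([-0.0009,  0.0036,  0.1065]), array([-0.2 , -0.37, -0.16]))
```

Emit:
jog_arm:
  increments:
    - {"delta_pos":[0,0.003,0.04],"turn":[0,0,0],"fingers":0.2}
    - {"delta_pos":[0,0.003,0.075],"turn":[0,0,0],"fingers":0.2}
    - {"delta_pos":[0,0.003,0.1],"turn":[0,0,0],"fingers":0.2}
    - {"delta_pos":[0,0.003,0.1065],"turn":[0,0,0],"fingers":0.2}
    - {"delta_pos":[0,0.003,0.1065],"turn":[0,0,0],"fingers":0.2}
    - {"delta_pos":[0,0.003,0.1065],"turn":[0,0,0],"fingers":-1}
    - {"delta_pos":[0,0.003,0.1065],"turn":[0,0,0],"fingers":-1}
    - {"delta_pos":[0,0.003,0.1065],"turn":[0,0,0],"fingers":-1}
    - {"delta_pos":[0,0.003,0.1065],"turn":[0,0,0],"fingers":-1}
    - {"delta_pos":[0,0.003,0.1065],"turn":[0,0,0],"fingers":-1}
  newtons: 90

```text
time: 10.9
tool_pos: [462.3, 264.4, 94.5]
orientation: [-0.002, 0.602, 0.798, 0.003]
ft_force: [1.1, -0.3, 5.7]
opening: 16.4
finger_force: 88.5
```

```bash
python3 - <<'E'
from h import *
from plant import telemetry
s=telemetry.state(); print(s["time"],s["tool_pos"],s["q"].round(2),s["ft_force"].round(1),s["moment"].round(2),s["opening"],s["finger_force"])
E
```

```text
10.9 [462.27239914 264.43304774  94.46981461] [0.41 0.11 1.62 0.01 1.41 0.13] [ 1.1 -0.3  5.7] [-0.03 -0.11 -0.01] 16.407645474581134 88.45484375953674
```

Emit:
jog_arm:
  increments:
    - {"delta_pos":[0,0,-0.02],"turn":[0,0,0],"fingers":-1}
    - {"delta_pos":[0,0,-0.06],"turn":[0,0,0],"fingers":-1}
    - {"delta_pos":[0,0,-0.11],"turn":[0,0,0],"fingers":-1}
    - {"delta_pos":[0,0,-0.16],"turn":[0,0,0],"fingers":-1}
    - {"delta_pos":[0,0,-0.18],"turn":[0,0,0],"fingers":-1}
    - {"delta_pos":[0,0,-0.18],"turn":[0,0,0],"fingers":-1}
  newtons: 100

```text
time: 11.65
tool_pos: [462.3, 263.1, 274.1]
orientation: [-0.002, 0.602, 0.798, 0.003]
ft_force: [0.2, 0.1, -2.9]
opening: 16.5
finger_force: 98.2
```

```bash
cat >> h.py <<'E'
C=P+Rp@np.array([-3.6,.9,1.5])
def ins(phi): # tool orientation with bar at phi deg (CCW from upslope seen from outside)
    f=np.radians(phi); return tool(Rp@np.array([np.cos(f),np.sin(f),0]),-Rp[:,2])
E
python3 - <<'E'
from h import *
from plant import telemetry
s=telemetry.state(); print(s["time"],s["tool_pos"],s["q"].round(2),s["ft_force"].round(1),s["moment"].round(2),s["opening"],s["finger_force"])
print(togo(s,C+118*Rp[:,2],ins(46)), C+118*Rp[:,2])
E
```

```text
11.65 [462.34913473 263.12528619 274.06411919] [0.41 0.04 1.34 0.01 1.76 0.13] [ 0.2  0.1 -2.9] [ 0.02  0.03 -0.08] 16.481579533766332 98.17721486091614
(array([-0.5092, -0.1792,  0.0358]), array([-30.39,  12.01,  42.2 ])) [ 430.099538   -275.48952516  234.43403814]
```

```bash
python3 - <<'E'
from h import *
from plant import telemetry
s=telemetry.state(); print(togo(s,C+150*Rp[:,2],ins(46)))
E
```

```text
(array([-0.5092, -0.1961,  0.0086]), array([-30.39,  12.01,  42.2 ]))
```

Emit:
jog_arm:
  increments:
    - {"delta_pos":[-0.509,-0.196,0.009],"turn":[-30.4,12,42.2],"fingers":-1}
    - {"delta_pos":[-0.509,-0.196,0.009],"turn":[-30.4,12,42.2],"fingers":-1}
    - {"delta_pos":[-0.509,-0.196,0.009],"turn":[-30.4,12,42.2],"fingers":-1}
    - {"delta_pos":[-0.509,-0.196,0.009],"turn":[-30.4,12,42.2],"fingers":-1}
    - {"delta_pos":[-0.509,-0.196,0.009],"turn":[-30.4,12,42.2],"fingers":-1}
    - {"delta_pos":[-0.509,-0.196,0.009],"turn":[-30.4,12,42.2],"fingers":-1}
    - {"delta_pos":[-0.509,-0.196,0.009],"turn":[-30.4,12,42.2],"fingers":-1}
    - {"delta_pos":[-0.509,-0.196,0.009],"turn":[-30.4,12,42.2],"fingers":-1}
    - {"delta_pos":[-0.509,-0.196,0.009],"turn":[-30.4,12,42.2],"fingers":-1}
    - {"delta_pos":[-0.509,-0.196,0.009],"turn":[-30.4,12,42.2],"fingers":-1}
    - {"delta_pos":[-0.509,-0.196,0.009],"turn":[-30.4,12,42.2],"fingers":-1}
    - {"delta_pos":[-0.509,-0.196,0.009],"turn":[-30.4,12,42.2],"fingers":-1}

```text
time: 13.15
tool_pos: [413.5, -278.8, 259.9]
orientation: [0.069, 0.822, 0.499, 0.265]
ft_force: [0.0, 0.1, -2.1]
opening: 16.1
finger_force: 98.8
```

```bash
python3 - <<'E'
from h import *
from plant import telemetry
s=telemetry.state(); print(s["time"],s["tool_pos"],s["q"].round(2),s["ft_force"].round(1))
print(togo(s,C+115*Rp[:,2],ins(46)))
T=shot("top",4);S=shot("scene",4)
R0,p0=pose(s); a=-R0[:,2]; Rc=np.c_[R0[:,0],-R0[:,1],a]
ims=[]
for c,off in ((T,(340,150)),(S,(195,95))):
    off=np.array(off);im=c["frame"][off[1]:off[1]+90,off[0]:off[0]+80,::-1]; im=cv2.resize(cv2.normalize(im,None,0,255,cv2.NORM_MINMAX),(400,450),interpolation=cv2.INTER_CUBIC)
    for z in (-4-84,-4-70,-4): draw(im,c,circ(p0,Rc,22 if z<-80 else 30,z),off,5,(0,0,255))
    draw(im,c,circ(C,Rp,55,0),off,5,(0,255,255)); draw(im,c,circ(C,Rp,31.5,0),off,5,(0,255,0))
    for z in (-32,): draw(im,c,np.array([p0+Rc@np.array([-40,0,z]),p0+Rc@np.array([40,0,z])]),off,5,(255,100,0))
    f=np.radians(46);d=Rp@np.array([np.cos(f),np.sin(f),0]);draw(im,c,np.array([C-47*d,C+47*d]),off,5,(255,0,255))
    ims.append(im)
cv2.imwrite("pics/pre4.png",np.hstack(ims))
E
```

```text
13.15 [ 413.46261081 -278.76630365  259.92473732] [-1.06 -0.22  1.7   0.54  1.53 -0.57] [ 0.   0.1 -2.1]
(array([-0.0006,  0.0018,  0.0336]), array([-0.18,  0.04,  0.05]))
```

View pics/pre4.png

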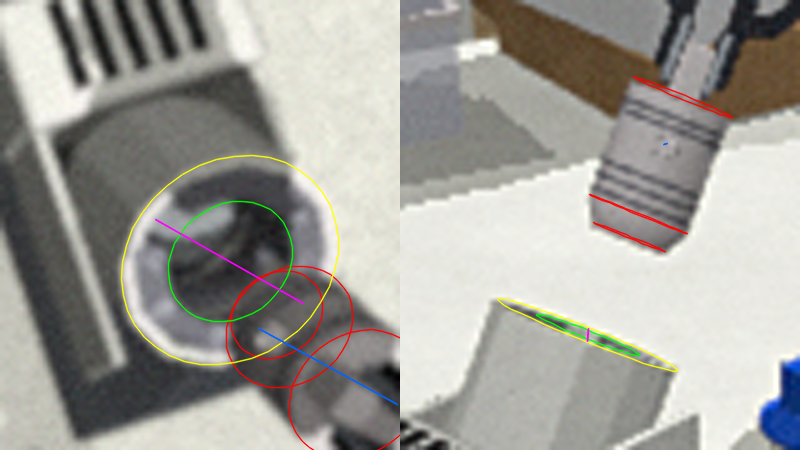

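The overlay agrees with the images: the scene view shows the cartridge at (660,170) lined up with the port axis and the rim matched at (498,298)-(677,371). Starting the insertion.

Emit:
jog_arm:
  increments:
    - {"delta_pos":[-0.0005,0.0015,0.03],"turn":[0,0,0],"fingers":-1}
    - {"delta_pos":[-0.0005,0.0015,0.055],"turn":[0,0,0],"fingers":-1}
    - {"delta_pos":[-0.0005,0.0015,0.07],"turn":[0,0,0],"fingers":-1}
    - {"delta_pos":[-0.0005,0.0015,0.077],"turn":[0,0,0],"fingers":-1}
    - {"delta_pos":[-0.0005,0.0015,0.082],"turn":[0,0,0],"fingers":-1}
    - {"delta_pos":[-0.0005,0.0015,0.082],"turn":[0,0,0],"fingers":-1}

```text
time: 14.0
tool_pos: [457.0, -268.3, 192.6]
orientation: [0.07, 0.821, 0.499, 0.267]
ft_force: [4.1, 4.9, -1.1]
opening: 16.2
finger_force: 98.8
```

```bash
cat > st.py <<'E'
from h import *
from plant import telemetry
s=telemetry.state();R0,p0=pose(s)
print(s["time"],"q",s["q"].round(2),"F tool",(R0.T@s["ft_force"]).round(1),"M",(R0.T@s["moment"]).round(2),"open",s["opening"].round(1) if hasattr(s["opening"],"round") else s["opening"],s["finger_force"])
print("TCP in port frame",(Rp.T@(p0-C)).round(1),"phi",np.degrees(np.arctan2(*(Rp.T@R0[:,0])[[1,0]])).round(1),"tilt err",np.degrees(np.arccos(min(1,-R0[:,2]@Rp[:,2]))).round(2))
E
python3 st.py
```

```text
14.0 q [-0.96 -0.15  1.77  0.54  1.35 -0.56] F tool [5.3 0.4 3.8] M [-0.1   1.23  0.01] open 16.22084994978109 98.78062963485718
TCP in port frame [ 1.5 -0.7 67.7] phi 46.1 tilt err 0.07
```

Emit:
jog_arm:
  increments:
    - {"delta_pos":[0.002,0,0],"turn":[0,0,0],"fingers":-1}
    - {"delta_pos":[0.002,0,0],"turn":[0,0,0],"fingers":-1}

```text
time: 14.25
tool_pos: [457.2, -267.6, 192.7]
orientation: [0.071, 0.822, 0.499, 0.266]
ft_force: [3.7, 3.3, -0.3]
opening: 16.0
finger_force: 98.6
```

```bash
python3 st.py
```

```text
14.25 q [-0.96 -0.15  1.78  0.54  1.35 -0.55] F tool [4.  1.1 2.6] M [-0.29  0.61 -0.03] open 16.032978254770043 98.57837319374084
TCP in port frame [ 1.8 -0.1 67.7] phi 46.0 tilt err 0.1
```

Emit:
jog_arm:
  increments:
    - {"delta_pos":[0.003,0.001,0],"turn":[0,0,0],"fingers":-1}
    - {"delta_pos":[0.003,0.001,0],"turn":[0,0,0],"fingers":-1}
    - {"delta_pos":[0.003,0.001,0],"turn":[0,0,0],"fingers":-1}

```text
time: 14.62
tool_pos: [458.0, -265.7, 193.1]
orientation: [0.07, 0.822, 0.499, 0.265]
ft_force: [0.7, 0.8, -3.0]
opening: 16.2
finger_force: 98.6
```

```bash
python3 st.py
```

```text
14.625 q [-0.95 -0.15  1.77  0.54  1.35 -0.54] F tool [-0.2 -1.   3. ] M [ 0.4  -0.36  0.03] open 16.18761884187546 98.620845079422
TCP in port frame [ 3.1  1.5 67.3] phi 46.0 tilt err 0.22
```

Emit:
jog_arm:
  increments:
    - {"delta_pos":[0,0,0.008],"turn":[0,0,0],"fingers":-1}
    - {"delta_pos":[0,0,0.016],"turn":[0,0,0],"fingers":-1}
    - {"delta_pos":[0,0,0.024],"turn":[0,0,0],"fingers":-1}
    - {"delta_pos":[0,0,0.024],"turn":[0,0,0],"fingers":-1}

```text
time: 15.12
tool_pos: [470.6, -261.1, 172.0]
orientation: [0.069, 0.822, 0.499, 0.265]
ft_force: [0.9, 0.5, -1.6]
opening: 16.6
finger_force: 98.7
```

```bash
python3 st.py
```

```text
15.125 q [-0.92 -0.12  1.79  0.54  1.3  -0.54] F tool [ 0.2 -0.2  1.9] M [ 0.42 -0.34 -0.04] open 16.572574345123044 98.66712927818298
TCP in port frame [ 3.3  2.3 42.3] phi 46.0 tilt err 0.21
```

Emit:
jog_arm:
  increments:
    - {"delta_pos":[0,0,0.003],"turn":[0,0,0],"fingers":-1}
    - {"delta_pos":[0,0,0.006],"turn":[0,0,0],"fingers":-1}
    - {"delta_pos":[0,0,0.009],"turn":[0,0,0],"fingers":-1}
    - {"delta_pos":[0,0,0.009],"turn":[0,0,0],"fingers":-1}

```text
time: 15.62
tool_pos: [475.3, -260.6, 166.1]
orientation: [0.07, 0.822, 0.499, 0.265]
ft_force: [-3.1, 0.3, 0.0]
opening: 16.5
finger_force: 98.3
```

```bash
python3 st.py
```

```text
15.625 q [-0.91 -0.11  1.8   0.54  1.28 -0.54] F tool [-0.8 -2.5 -1.6] M [ 0.52 -0.14 -0.32] open 16.484326192217214 98.33007216453552
TCP in port frame [ 4.2  1.5 34.8] phi 46.0 tilt err 0.13
```

Emit:
jog_arm:
  increments:
    - {"delta_pos":[0,0,0],"turn":[0,0,-2.5],"fingers":-1}
    - {"delta_pos":[0,0,0.003],"turn":[0,0,-2.5],"fingers":-1}
    - {"delta_pos":[0,0,0.003],"turn":[0,0,-2.5],"fingers":-1}

```text
time: 16.0
tool_pos: [476.6, -259.6, 163.1]
orientation: [0.075, 0.811, 0.517, 0.264]
ft_force: [-4.2, 1.9, 1.6]
opening: 16.0
finger_force: 99.8
```

```bash
python3 st.py
```

```text
16.0 q [-0.91 -0.11  1.8   0.54  1.27 -0.59] F tool [ 0.9 -3.6 -3.2] M [1.02 0.16 0.27] open 16.029639935389138 99.82773900032043
TCP in port frame [ 3.9  2.1 31.5] phi 48.5 tilt err 0.15
```

Emit:
jog_arm:
  increments:
    - {"delta_pos":[0,-0.001,0],"turn":[0,0,1.2],"fingers":-1}
    - {"delta_pos":[0,-0.001,0.004],"turn":[0,0,1.2],"fingers":-1}
    - {"delta_pos":[0,-0.001,0.008],"turn":[0,0,1.2],"fingers":-1}
    - {"delta_pos":[0,-0.001,0.008],"turn":[0,0,1.2],"fingers":-1}

```text
time: 16.5
tool_pos: [480.3, -258.2, 156.6]
orientation: [0.073, 0.816, 0.508, 0.265]
ft_force: [-5.4, 2.8, 4.9]
opening: 16.4
finger_force: 100.4
```

```bash
python3 st.py
```

```text
16.5 q [-0.9  -0.1   1.81  0.54  1.26 -0.57] F tool [ 2.3 -3.7 -6.5] M [ 0.91  0.11 -0.18] open 16.417117384811977 100.44952154159546
TCP in port frame [ 3.7  2.3 23.9] phi 47.3 tilt err 0.09
```

Emit:
jog_arm:
  increments:
    - {"delta_pos":[0.0005,-0.001,0.004],"turn":[0,0,0],"fingers":-1}
    - {"delta_pos":[0.0005,-0.001,0.007],"turn":[0,0,0],"fingers":-1}
    - {"delta_pos":[0.0005,-0.001,0.0095],"turn":[0,0,0],"fingers":-1}
    - {"delta_pos":[0.0005,-0.001,0.0095],"turn":[0,0,0],"fingers":-1}

```text
time: 17.0
tool_pos: [484.7, -256.5, 149.5]
orientation: [0.074, 0.816, 0.508, 0.265]
ft_force: [-8.6, 2.2, 7.9]
opening: 16.2
finger_force: 101.1
```

```bash
python3 st.py
```

```text
17.0 q [-0.89 -0.09  1.81  0.54  1.23 -0.57] F tool [  1.8  -4.7 -10.7] M [1.09 0.19 0.27] open 16.207446935478078 101.05310440063477
TCP in port frame [ 4.   2.7 15.4] phi 47.4 tilt err 0.13
```

Emit:
jog_arm:
  increments:
    - {"delta_pos":[0,0,0.001],"turn":[0,0,5],"fingers":-1}
    - {"delta_pos":[0,0,0.001],"turn":[0,0,12],"fingers":-1}
    - {"delta_pos":[0,0,0.001],"turn":[0,0,20],"fingers":-1}
    - {"delta_pos":[0,0,0.001],"turn":[0,0,28],"fingers":-1}
    - {"delta_pos":[0,0,0.001],"turn":[0,0,35],"fingers":-1}
    - {"delta_pos":[0,0,0.001],"turn":[0,0,35],"fingers":-1}

```text
time: 17.75
tool_pos: [486.2, -257.9, 150.1]
orientation: [-0.007, 0.931, 0.239, 0.276]
ft_force: [-5.9, 0.4, 8.9]
opening: 16.2
finger_force: 101.1
```

```bash
python3 st.py
```

```text
17.75 q [-0.89 -0.09  1.81  0.54  1.23  0.04] F tool [  0.5  -1.9 -10.5] M [ 0.47 -0.5  -0.2 ] open 16.24599754240336 101.12415075302124
TCP in port frame [ 5.2  1.  15.4] phi 12.4 tilt err 0.37
```

Emit:
jog_arm:
  increments:
    - {"delta_pos":[0,0,0],"turn":[0,0,8],"fingers":-1}
    - {"delta_pos":[0,0,0],"turn":[0,0,16],"fingers":-1}
    - {"delta_pos":[0,0,0],"turn":[0,0,24],"fingers":-1}
    - {"delta_pos":[0,0,0],"turn":[0,0,32],"fingers":-1}
    - {"delta_pos":[0,0,0],"turn":[0,0,40],"fingers":-1}
    - {"delta_pos":[0,0,0],"turn":[0,0,48],"fingers":-1}
    - {"delta_pos":[0,0,0],"turn":[0,0,54],"fingers":-1}
    - {"delta_pos":[0,0,0],"turn":[0,0,54],"fingers":-1}

```text
time: 18.75
tool_pos: [486.8, -261.1, 151.2]
orientation: [-0.128, 0.938, -0.211, 0.245]
ft_force: [-4.1, -5.6, 6.9]
opening: 16.1
finger_force: 100.8
```

```bash
python3 st.py
```

```text
18.75 q [-0.89 -0.09  1.81  0.54  1.23  0.99] F tool [ 2.1  3.9 -8.8] M [-0.94  0.15 -0.25] open 16.12467809261997 100.76159119606018
TCP in port frame [ 5.5 -2.3 16.4] phi -41.6 tilt err 0.81
```

Emit:
jog_arm:
  increments:
    - {"delta_pos":[0,0,-0.003],"turn":[0,0,0.5],"fingers":-1}
    - {"delta_pos":[0,0,-0.005],"turn":[0,0,0.5],"fingers":-1}
    - {"delta_pos":[0,0,-0.007],"turn":[0,0,0.5],"fingers":-1}
    - {"delta_pos":[0,0,-0.007],"turn":[0,0,0.5],"fingers":-1}

```text
time: 19.25
tool_pos: [483.2, -261.9, 156.7]
orientation: [-0.129, 0.937, -0.215, 0.244]
ft_force: [-2.9, -5.7, 5.6]
opening: 16.3
finger_force: 100.3
```

```bash
python3 st.py
```

```text
19.25 q [-0.9  -0.1   1.81  0.54  1.24  0.99] F tool [ 2.6  4.  -7. ] M [-1.02  0.29 -0.16] open 16.30533979516932 100.26135921478271
TCP in port frame [ 5.2 -2.  23.1] phi -42.1 tilt err 0.79
```

Emit:
jog_arm:
  increments:
    - {"delta_pos":[0,0,-0.002],"turn":[0,0,0],"fingers":-1}
    - {"delta_pos":[0,0,-0.003],"turn":[0,0,0],"fingers":-1}
    - {"delta_pos":[0,0,-0.003],"turn":[0,0,0],"fingers":-1}

```text
time: 19.62
tool_pos: [481.7, -262.2, 158.4]
orientation: [-0.13, 0.937, -0.215, 0.244]
ft_force: [-0.5, -6.6, 3.6]
opening: 16.1
finger_force: 99.8
```

```bash
python3 st.py
```

```text
19.625 q [-0.9  -0.1   1.81  0.54  1.25  0.99] F tool [ 4.1  4.7 -4.3] M [-1.1   0.77  0.23] open 16.069987335428653 99.7573184967041
TCP in port frame [ 4.9 -1.9 25.3] phi -42.1 tilt err 0.76
```

Emit:
jog_arm:
  increments:
    - {"delta_pos":[0.001,0.001,0],"turn":[0,0,0],"fingers":-0.3}
    - {"delta_pos":[0.001,0.001,0],"turn":[0,0,0],"fingers":0}
    - {"delta_pos":[0.001,0.001,0],"turn":[0,0,0],"fingers":0.1}
    - {"delta_pos":[0.001,0.001,-0.005],"turn":[0,0,0],"fingers":0.1}
    - {"delta_pos":[0.001,0.001,-0.03],"turn":[0,0,0],"fingers":0.1}
    - {"delta_pos":[0.001,0.001,-0.07],"turn":[0,0,0],"fingers":0.1}
    - {"delta_pos":[0.001,0.001,-0.1],"turn":[0,0,0],"fingers":0.1}
    - {"delta_pos":[-0.1,0,-0.16],"turn":[0,0,0],"fingers":0.1}
    - {"delta_pos":[-0.1,0,-0.16],"turn":[0,0,0],"fingers":0.1}
    - {"delta_pos":[-0.1,0,-0.16],"turn":[0,0,0],"fingers":0.1}

```text
time: 20.88
tool_pos: [317.6, -234.9, 253.1]
orientation: [-0.132, 0.937, -0.215, 0.24]
ft_force: [0.6, -0.4, 0.2]
opening: 46.9
finger_force: 0.0
```

```bash
python3 - <<'E'
from h import *
T=shot("top",5);S=shot("scene",5)
D=Rp@np.array([3,1.5,0]); C2=C+D
f=np.radians(-43);Rc=np.c_[Rp@np.array([np.cos(f),np.sin(f),0]),Rp@np.array([-np.sin(f),np.cos(f),0]),Rp[:,2]]
ims=[]
for c,off in ((T,(345,150)),(S,(200,115))):
    off=np.array(off);im=c["frame"][off[1]:off[1]+80,off[0]:off[0]+80,::-1]; im=cv2.resize(cv2.normalize(im,None,0,255,cv2.NORM_MINMAX),(400,400),interpolation=cv2.INTER_CUBIC)
    b=box(C2,Rc,56,18,19,51); draw(im,c,b[4:],off,5,(0,0,255)); draw(im,c,circ(C2,Rp,30,19),off,5,(0,255,255))
    ims.append(im)
cv2.imwrite("pics/fin5.png",np.vstack([np.hstack(ims),cv2.resize(np.hstack([T["frame"],S["frame"]])[:,:,::-1],(800,200*3//2))])[:600])
E
python3 st.py
```

```text
20.975 q [-1.25 -0.44  1.87  0.56  1.67  0.84] F tool [1.1 0.3 1.1] M [-0.15 -0.19  0.02] open 46.83419114103118 0.0
TCP in port frame [-70.8  70.1 183.7] phi -42.2 tilt err 0.2
```

View pics/fin5.png

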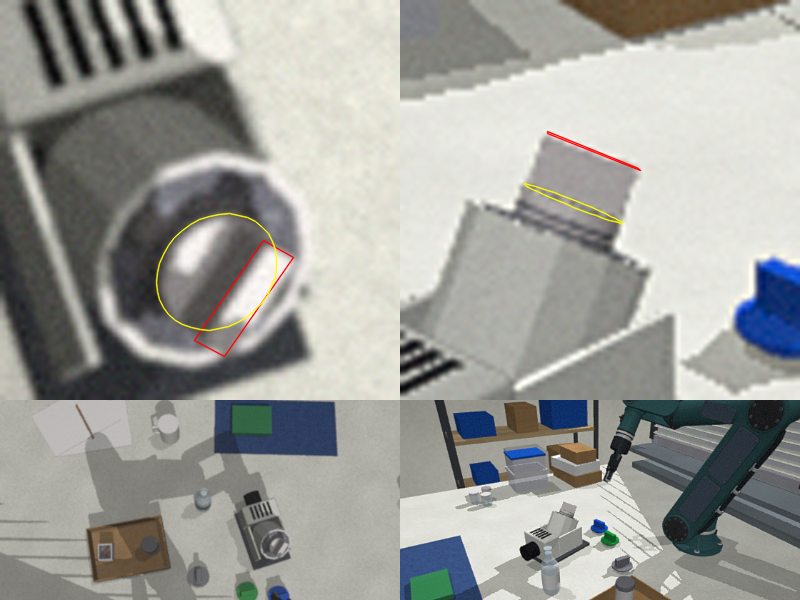

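The final picture shows the cartridge home. Its bar top in the scene crop, (545,135)-(640,170), is within about 1 mm of the predicted home line, and the bar is turned a quarter. The cap stands on free bench, and the bottle, canister and carton are unmoved.

```bash
python3 -c "
from plant import order; print(order.job_done())"
```

```text
the job is handed in; nothing more can be done
None
```

The job is handed in: the dust cap is on the free bench clear of the cleaner, and the cartridge is pushed in, turned a quarter clockwise and up in its catch pockets. It took about 21 s of robot time; the hand-in gave no verdict, so "fully home" rests on the final images and the force readings.

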